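Turn the settled glaze can over and hang it up

ROBOT

A 7-joint arm with a two-finger parallel gripper is mounted at the origin on the work surface. World frame = base frame: x ahead of the robot, y to its left, z up, the work surface at z = 0. Lengths are in m, angles in rad, forces in N, time in s.
With the tool pointing down it reaches from about 0.425 to 0.875 m from the base axis. Payload 4.7 kg.
Tool frame: the origin (TCP) lies between the finger pads; the fingertips stand 25 mm ahead of it and the grasp point (between the pads) lies 6 mm ahead of it; z points along the fingers, y is the line along which they close (so a half turn about z gives the same grasp; the last joint's range is limited). The gripper opens to 85 mm and grips with 20 to 120 N. Pads are 22 mm wide; open, the fingers measure 114 mm over their backs; the gripper's body (76 mm by 85 mm) begins 54 mm behind the grasp point. The pads swing forward as they close: fully open they stand 13 mm farther back than shut.
Start: joints at [-1.223, 0.321, -0.07, 1.45, 0.023, 1.371, -0.057], TCP at [0.213, 0.614, 0.256] pointing down, gripper open.
Joint ranges: [-2.86, 2.86], [-0.3, 2.09], [-1.38, 1.24], [0.06, 2.45], [-1.56, 4.7], [0.09, 2.05], [-2.69, 2.69]. Speed limits (rad/s): [2.57, 2.57, 3.14, 3.14, 3.14, 3.14, 3.14].

INTERFACE

Orientations are given as [roll, pitch, yaw] about the fixed x, y, z axes, in that order (R = Rz(yaw) Ry(pitch) Rx(roll)).
In Python, from plant import arm gives the robot as it stands.
- The arm moves only by the tool apply_moves, never from a script. Its argument "motion" is a list of rows, each a list of 2 entries, a list of its own where there are three numbers: the shift along the tool's x, y, z in cm, then the turn, a rotation vector about the tool's x, y, z in rad. A call has exactly 8 rows; each row shifts and turns the commanded pose from where the row before left it, along the tool's axes as they then stand; what a row does not reach is not made up. A row lasts 1/12 s, in which the tool goes at most 41.7 mm and 7.16 degrees, less where a joint would pass 70% of its speed; a pose out of reach is approached as far as the arm can. A call with a gripper value outside its range is refused whole. "jaw" is the gripper command: -1 is fully open, 1 is shut, values between are in proportion, set as the call begins (left out, the last holds). The fingers move at their own pace and stop on an object; "newtons" is the grip in N (left out, the last holds). Time passes only in rows, so rows that do not move let the fingers close, or fill a call up. It gives the time, the measured TCP pose, the force, the opening and the grip force at its end, in the units of the state.
- arm.get_obs(): the state, without advancing time (a new reading comes with each control period).
- arm.snapshot(name): name is "scene" or "top"; returns the picture (384x512x3 uint8, blue, green, red); there is no depth.
- arm.calibration(name): a dict with "fovy" (degrees; the focal length in pixels is half the picture's height over the tangent of half this angle, whatever the lens; pixels are square), "cx", "cy" (the principal point, pixels), "dist" ([k1, k2, p1, p2, k3] as OpenCV has them; the pictures are not rectified), "R" (3x3) and "t" (3): a world point X has camera coordinates R X + t. Camera axes: x right, y down, z forward; pixel columns grow to the right and rows downward; lengths in m; the calibration is good to about 2 mm. A picture is of the moment at which its call begins. calibration takes no time and is no camera call.
- arm.hand_in(): hands the job in; it is judged then, once.
The state is a dict: "t": time; "joints": joint angles; "qvel": joint speeds; "effort": joint torques, N m; "eef_pos": TCP position; "eef_rot": TCP orientation; "ft_force": force on the tool from outside, world axes, zero at the start; "torque": the same for the moment, N m; "gripper_width": finger opening in m; "grip_force": force on a finger pad.
Only numpy, scipy, OpenCV 4.12 (cv2) and the standard library are available. Lean on these libraries where they do the work, as an engineer would, in place of code of your own. Each camera call takes 0.05 s, during which the arm holds its last target. There are 200 camera calls.

TASK

The glaze in the lidded can has settled: put the can fully into the turning cradle and let go, then turn the cradle over so that the can is right upside down, and leave it like that for about two seconds. Turn the cradle back until it is fully upright again. Then take the can out and hang it by its arch handle on the hook of the stand so that it hangs still, leaving the cradle upright and the cup, bowl and bottle where they are.

Things in the scene. Friction and masses are not known exactly. Their poses are not given: they have to be found in the camera images.
- can: Loose steel can, 80 mm diameter, white lid 84 mm diameter, lid top 88 mm above its underside; 0.3 to 0.5 kg. Origin: centre of its underside, z up through the lid. A rigid dark arch handle stands over the lid along the can's y axis.
- can_handle (a point): Middle of the can's handle bar, on its centre line, 136 mm above the can's underside; axes as the can's. The bar is round, 8 mm thick, along y; it drops to 130 mm at the legs, at y = -35 and +35 mm. About 44 mm are free between lid and bar.
- frame: Fixed dark steel base of the turning cradle, plate 130 x 200 mm, 5 mm thick, with one bearing post (34 x 20 mm, 120 mm high) centred at y = +70 mm. Origin: centre of its underside. The cradle's axle lies along its y axis, 100 mm up; the cradle's open mouth faces -y, the crank is at +y.
- cradle_seat (a point): Centre of the cradle's floor, where the can's underside centre belongs, 36 mm above the table when upright. Turns with the cradle; axes as the frame's when upright. Inside the cradle is 94 mm wide in x, with its mouth at y = -45 mm and its back wall at y = +47 mm; side walls 5 mm thick, 100 mm high above the floor.
- cradle_mouth (a point): Middle of the open mouth of the aluminium cradle, at floor level. The can goes in along +y, handle bar along y, and cannot fall out while turning. The roof is two rails, 94 to 100 mm above the floor, reaching 20 mm inwards from each side wall; the lid passes under them and the handle stands up through the 54 mm slot between them.
- cradle (a joint): Angle of the cradle: 0 upright (stop), 3.14 upside down (stop). Turns about the axle (frame's +y), stiff enough to stay where it is left. Crank arm 70 mm long, which points to the frame's -x at 0, straight up at 1.57 and to +x at 3.14.
- crank_grip (a point): Middle of the crank's wooden sleeve (16 mm diameter, 64 mm long, lying along the axle direction, spins freely on its pin): 128 mm in +y from the middle of the cradle and 70 mm from the axle line. Its position moves with the crank; its own x and z axes spin with the sleeve.
- stand: Fixed hook stand: wooden foot of 60 mm radius, 12 mm high, steel post of 16 mm diameter, 237 mm high, at its centre (origin: centre of the underside). A hook of 8 mm round bar runs from the post to -x, 235 mm up (centre line), and ends 114 mm from the post in an upturned tip whose top is 255 mm above the table.
- hook_seat (a point): Top of the hook bar where the handle bar should rest, 70 mm from the post's axis, 239 mm up; axes as the stand's (hook points to -x).
- bottle: Bystander: white plastic bottle, 60 mm diameter, 160 mm high, no handle. Origin: centre of its underside.
- bowl: Bystander: white bowl, 110 mm diameter, 50 mm high. Origin: centre of its underside.
- cup: Bystander: terracotta cup, 76 mm diameter, 85 mm high, no handle. Origin: centre of its underside.
Not all that is in view belongs to the job. Leave any purple look-alike of the can alone. Of the things that look like the stand, the larger one is meant.

How it is judged:
On the way, in this order (a step that is already met when the one before it is completed fails the run):
1. the can stands fully inside the upright cradle, let go (x of can in the frame of cradle_seat between -0.012 and 0.012 m and y of can in the frame of cradle_seat between -0.018 and 0.02 m and z of can in the frame of cradle_seat between -0.006 and 0.014 m and angle between can's own z axis and vertical below 0.15 rad and value of joint cradle below 0.15 rad and contact force between can and the fingers below 0.2 N), for 0.2 s.
2. the can is upside down in the cradle for 1.5 s (x of can in the frame of cradle_seat between -0.012 and 0.012 m and y of can in the frame of cradle_seat between -0.018 and 0.02 m and z of can in the frame of cradle_seat between -0.006 and 0.014 m and angle between can's own z axis and vertical above 2.93 rad and value of joint cradle above 2.93 rad), for 1.5 s.
3. the can is upright again in the cradle (x of can in the frame of cradle_seat between -0.012 and 0.012 m and y of can in the frame of cradle_seat between -0.018 and 0.02 m and z of can in the frame of cradle_seat between -0.006 and 0.014 m and angle between can's own z axis and vertical below 0.15 rad and value of joint cradle below 0.15 rad), for 0.2 s.
At the end, for the whole second after the job is handed in: The can hangs still from the stand's hook by its handle: handle middle within 45 mm along the hook and 30 mm across it from the seat point, bar resting on the hook, can tilted less than 0.35 rad, speed under 0.05 m/s and 0.6 rad/s; the cradle is within 0.2 rad of upright (x of can_handle in the frame of hook_seat between -0.045 and 0.045 m and y of can_handle in the frame of hook_seat between -0.03 and 0.03 m and z of can_handle in the frame of hook_seat between -0.012 and 0.014 m and angle between can's own z axis and vertical below 0.35 rad and contact force between can and stand above 1.5 N and linear speed of can below 0.05 m/s and angular speed of can below 0.6 rad/s and value of joint cradle below 0.2 rad); the robot touches nothing.
It fails at once if the bottle is pushed more than 40 mm or tipped (distance of bottle from where it was at the start of the episode above 0.04 m or angle between bottle's own z axis and vertical above 0.5 rad).
It fails at once if the bowl is pushed more than 40 mm or tipped (distance of bowl from where it was at the start of the episode above 0.04 m or angle between bowl's own z axis and vertical above 0.5 rad).
It fails at once if the cup is pushed more than 40 mm or tipped (distance of cup from where it was at the start of the episode above 0.04 m or angle between cup's own z axis and vertical above 0.5 rad).
It also fails if it takes over 72 s, if anything falls off the work surface, if the arm or the gripper's body presses on something with over 40 N, if the wrist force passes 120 N, or if a joint passes its speed limit or range.

## Working session

There is one attempt and no reset: what is moved stays moved. The work goes in short steps, Python scripts to look and compute and a tool call to move; the robot and the scene stay as the last step left them, time stands still between calls to the robot, and variables do not carry over. Pictures are saved under pics/ and viewed, at most 10 in all, crops included, and the job is handed in when it is done.

Besides the shell and the picture viewer there is one more tool, called after "Emit:" by a JSON object that holds its "method" and its "body". apply_moves: Moves the arm, as the interface text tells. Its arguments: {"type":"object","properties":{"motion":{"type":"array","items":{"type":"array"}},"jaw":{"type":"number"},"newtons":{"type":"number"}},"required":["motion"]}

```bash
ls; mkdir -p pics; python3 - <<'E'
from plant import arm
import cv2
for n in("scene","top"):
    cv2.imwrite(f"pics/{n}0.png",arm.snapshot(n)); c=arm.calibration(n); print(n,c)
o=arm.get_obs(); print(o)
E
```

```text
pics
scene {'fovy': 47.50474404401972, 'cx': 254.95547982792408, 'cy': 183.79958161333198, 'dist': array([-0.02324302,  0.        ,  0.        ,  0.        ,  0.        ]), 'R': array([[ 0.72918926,  0.68429141, -0.00531966],
       [ 0.55520236, -0.59613908, -0.57997287],
       [-0.40004171,  0.4199565 , -0.81461842]]), 't': array([-0.44787498, -0.19690446,  1.62198605])}
top {'fovy': 49.777549376097454, 'cx': 249.96896137819482, 'cy': 192.84477473047374, 'dist': array([0.02336762, 0.        , 0.        , 0.        , 0.        ]), 'R': array([[-0.01870251, -0.99982456,  0.00103465],
       [-0.99826946,  0.0186157 , -0.05578119],
       [ 0.05575214, -0.00207611, -0.99844248]]), 't': array([0.0276152 , 0.55448305, 1.47873701])}
{'t': 0.1, 'joints': array([-1.2229159 ,  0.32175045, -0.07008152,  1.45157784,  0.02259019,
        1.37076586, -0.05688943]), 'qvel': array([-2.00345924e-03, -1.25556846e-03,  4.13683629e-04, -2.47308293e-03,
       -2.42658052e-05,  7.34446686e-04,  7.51363276e-04]), 'effort': array([ 1.46526527e-04, -4.94875038e+01, -3.83722298e-01, -3.15211022e+01,
        1.31989471e-02,  7.37968425e-03, -7.00355869e-06]), 'eef_pos': array([0.2128491 , 0.61369878, 0.2553193 ]), 'eef_rot': array([-3.13987993e+00,  8.40809922e-05,  2.80784628e+00]), 'ft_force': array([ 0.31034485, -0.32838785,  0.12873081]), 'torque': array([-0.01638861, -0.03749624,  0.07357045]), 'grip_force': 0.0, 'gripper_width': 0.08547177401174537}
```

View pics/scene0.png

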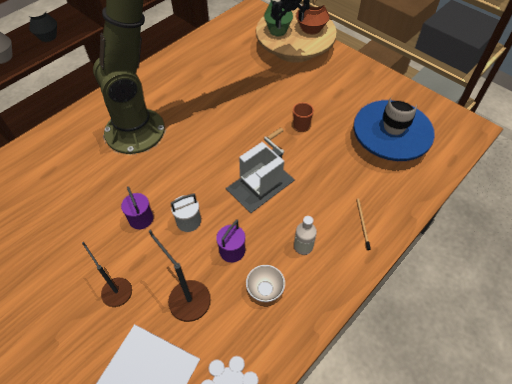

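View pics/top0.png

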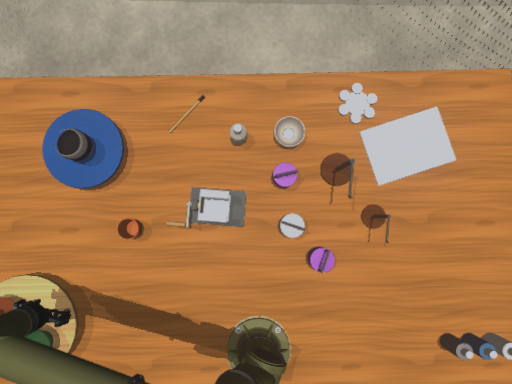

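The scene view shows the white-lidded can at (187,213), the cradle at (262,175), the larger stand at (188,300) and purple cans at (137,210) and (231,243). In the top view the can is at (292,226), the cradle at (215,207), the crank grip near (177,224), and the big stand's foot at (337,169).

```bash
python3 - <<'E'
import cv2
im=cv2.imread("pics/top0.png")[130:280,160:400]; cv2.imwrite("pics/c1.png",cv2.resize(im,None,fx=3.33,fy=3.33,interpolation=cv2.INTER_CUBIC))
im=cv2.imread("pics/scene0.png")[120:330,70:310]; cv2.imwrite("pics/c2.png",cv2.resize(im,None,fx=2.8,fy=2.8,interpolation=cv2.INTER_CUBIC))
E
```

```text
(no output)
```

View pics/c1.png

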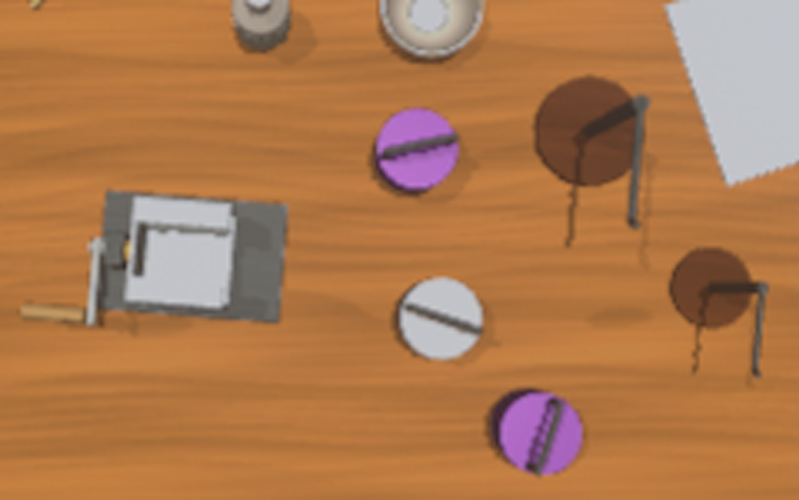

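View pics/c2.png

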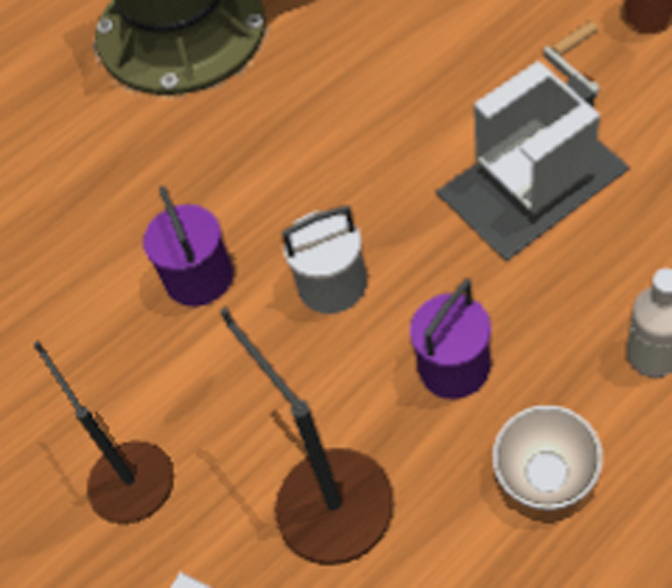

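The crop shows the can's handle bar from (405,307) to (482,331), the plate corners at (107,190), (288,205) and (278,322), the foot centre near (588,131), and the hook running (641,102) to (634,225).

```bash
cat > h.py <<'E'
import numpy as np, cv2
from plant import arm
def cam(n):
    c=arm.calibration(n); f=192/np.tan(np.radians(c["fovy"])/2)
    return np.array([[f,0,c["cx"]],[0,f,c["cy"]],[0,0,1]]),c["dist"],np.array(c["R"]),np.array(c["t"])
def ray(n,uv,z):
    K,d,R,t=cam(n); p=cv2.undistortPoints(np.array(uv,float).reshape(-1,1,2),K,d).reshape(-1,2)
    D=np.c_[p,np.ones(len(p))]@R; C=-R.T@t
    return C+D*((z-C[2])/D[:,2])[:,None]
def proj(n,X):
    K,d,R,t=cam(n); return cv2.projectPoints(np.array(X,float).reshape(-1,1,3),cv2.Rodrigues(R)[0],t,K,d)[0].reshape(-1,2)
def big(mask,box):
    u0,v0,u1,v1=box; m=np.zeros_like(mask); m[v0:v1,u0:u1]=mask[v0:v1,u0:u1]
    cs=cv2.findContours(m,cv2.RETR_EXTERNAL,cv2.CHAIN_APPROX_NONE)[0]
    return max(cs,key=cv2.contourArea)
E
python3 - <<'E'
from h import *
np.set_printoptions(precision=4,suppress=True)
T=cv2.imread("pics/top0.png"); S=cv2.imread("pics/scene0.png")
def show(n,im,mask,box,z,lab):
    c=big(mask.astype(np.uint8)*255,box); e=cv2.fitEllipse(cv2.convexHull(c)); print(lab,n,e[0],e[1],ray(n,e[0],z)[0])
g=T.astype(int); hsv=cv2.cvtColor(T,cv2.COLOR_BGR2HSV)
white=(hsv[...,1]<40)&(hsv[...,2]>130)
show("top",T,white,(270,205,315,250),.088,"lid")
hs=cv2.cvtColor(S,cv2.COLOR_BGR2HSV)
w2=(hs[...,1]<40)&(hs[...,2]>130)
show("scene",S,w2,(165,190,205,222),.088,"lid")
foot=(hsv[...,2]<120)&(hsv[...,1]>80)
show("top",T,foot,(315,145,355,192),.012,"foot")
foot2=(hs[...,2]<110)&(hs[...,1]>100)
show("scene",S,foot2,(165,280,215,325),.012,"foot")
f=lambda a:[(160+u/3.33,130+v/3.33) for u,v in a]
print("handle",ray("top",f([(405,307),(482,331)]),.132))
print("plate",ray("top",f([(107,190),(288,205),(278,322)]),.005))
print("hook post top,tip",ray("top",f([(641,102)]),.237),ray("top",f([(634,225)]),.255))
f2=lambda a:[(70+u/2.8,120+v/2.8) for u,v in a]
print("s plate",ray("scene",f2([(437,191),(508,257),(628,167)]),.005))
print("s hook",ray("scene",f2([(302,408)]),.237),ray("scene",f2([(226,314)]),.255))
print("s handle",ray("scene",f2([(288,240),(350,212)]),.132))
dark=((hsv[...,1]<60)&(hsv[...,2]<110))
c=big(dark.astype(np.uint8)*255,(185,180,250,235)); print("plate approx",cv2.approxPolyDP(cv2.convexHull(c),3,True).reshape(-1,2).tolist())
for lab,p in(("bottle",(238,134)),("bowl",(290,132)),("cup",(131,229)),("pur1",(285,175)),("pur2",(322,260)),("stand2",(373,216))): print(lab,ray("top",[p],.05))
E
```

```text
lid top (291.868896484375, 225.23707580566406) (23.740209579467773, 24.450016021728516) [ 0.4373 -0.1238  0.088 ]
lid scene (185.19358825683594, 207.79742431640625) (20.60786247253418, 27.517318725585938) [ 0.4428 -0.1254  0.088 ]
foot top (335.8690185546875, 169.43820190429688) (31.34376335144043, 32.17267990112305) [ 0.6343 -0.2959  0.012 ]
foot scene (188.64195251464844, 300.15533447265625) (41.22261047363281, 42.522708892822266) [ 0.6382 -0.2995  0.012 ]
handle [[ 0.449  -0.0856  0.132 ]
 [ 0.4238 -0.1615  0.132 ]]
plate [[0.5805 0.2271 0.005 ]
 [0.5604 0.0298 0.005 ]
 [0.4333 0.043  0.005 ]]
hook post top,tip [[ 0.6361 -0.3002  0.237 ]] [[ 0.5216 -0.2858  0.255 ]]
s plate [[0.4372 0.0472 0.005 ]
 [0.5632 0.0378 0.005 ]
 [0.5815 0.2301 0.005 ]]
s hook [[ 0.6394 -0.2962  0.237 ]] [[ 0.5298 -0.2864  0.255 ]]
s handle [[ 0.4363 -0.1597  0.132 ]
 [ 0.4576 -0.0918  0.132 ]]
plate approx [[192, 189], [244, 193], [242, 226], [189, 221]]
bottle [[0.7632 0.0559 0.05  ]]
bowl [[ 0.7669 -0.129   0.05  ]]
cup [[0.434  0.4362 0.05  ]]
pur1 [[ 0.6138 -0.1077  0.05  ]]
pur2 [[ 0.3135 -0.2297  0.05  ]]
stand2 [[ 0.4635 -0.4129  0.05  ]]
```

```bash
cat >> h.py <<'E'
from scipy.spatial.transform import Rotation as Ro
def plan(pos,psi,n,p0=None,psi0=None):
    "rows (tool-frame cm, rad) from present pose to a tool-down pose"
    o=arm.get_obs(); R=Ro.from_euler("xyz",o["eef_rot"]) if psi0 is None else Ro.from_euler("xyz",[np.pi,0,psi0])
    p=np.array(o["eef_pos"] if p0 is None else p0,float); T=Ro.from_euler("xyz",[np.pi,0,psi])
    rv=(R.inv()*T).as_rotvec()/n; d=(np.array(pos)-p)/n
    rows=[]
    for i in range(n):
        rows.append([(R.inv().apply(d)*100).round(1).tolist(),rv.round(3).tolist()]); R=R*Ro.from_rotvec(rv)
    for k in range(0,n,8): print(rows[k:k+8])
E
python3 - <<'E'
from h import *
plan([.45,.25,.26],2.03,8)
plan([.45,.25,.26],2.03,16)
plan([.44,-.1245,.26],1.259,16,[.45,.25,.26],2.03)
E
```

```text
[[[-4.3, -3.3, -0.1], [-0.0, 0.0, 0.097]], [[-4.6, -2.9, -0.1], [-0.0, 0.0, 0.097]], [[-4.9, -2.4, -0.1], [-0.0, 0.0, 0.097]], [[-5.1, -2.0, -0.1], [-0.0, 0.0, 0.097]], [[-5.2, -1.4, -0.1], [-0.0, 0.0, 0.097]], [[-5.3, -0.9, -0.1], [-0.0, 0.0, 0.097]], [[-5.4, -0.4, -0.1], [-0.0, 0.0, 0.097]], [[-5.4, 0.1, -0.1], [-0.0, 0.0, 0.097]]]
[[[-2.1, -1.7, -0.0], [-0.0, 0.0, 0.049]], [[-2.2, -1.6, -0.0], [-0.0, 0.0, 0.049]], [[-2.3, -1.4, -0.0], [-0.0, 0.0, 0.049]], [[-2.4, -1.3, -0.0], [-0.0, 0.0, 0.049]], [[-2.4, -1.2, -0.0], [-0.0, 0.0, 0.049]], [[-2.5, -1.1, -0.0], [-0.0, 0.0, 0.049]], [[-2.5, -1.0, -0.0], [-0.0, 0.0, 0.049]], [[-2.6, -0.9, -0.0], [-0.0, 0.0, 0.049]]]
[[[-2.6, -0.7, -0.0], [-0.0, 0.0, 0.049]], [[-2.6, -0.6, -0.0], [-0.0, 0.0, 0.049]], [[-2.7, -0.5, -0.0], [-0.0, 0.0, 0.049]], [[-2.7, -0.3, -0.0], [-0.0, 0.0, 0.049]], [[-2.7, -0.2, -0.0], [-0.0, 0.0, 0.049]], [[-2.7, -0.1, -0.0], [-0.0, 0.0, 0.049]], [[-2.7, 0.1, -0.0], [-0.0, 0.0, 0.049]], [[-2.7, 0.2, -0.0], [-0.0, 0.0, 0.049]]]
[[[-2.1, -1.1, -0.0], [-0.0, -0.0, 0.048]], [[-2.1, -1.0, -0.0], [-0.0, -0.0, 0.048]], [[-2.2, -0.9, -0.0], [-0.0, -0.0, 0.048]], [[-2.2, -0.8, -0.0], [-0.0, -0.0, 0.048]], [[-2.2, -0.7, -0.0], [-0.0, -0.0, 0.048]], [[-2.3, -0.6, -0.0], [-0.0, -0.0, 0.048]], [[-2.3, -0.5, -0.0], [-0.0, -0.0, 0.048]], [[-2.3, -0.3, -0.0], [-0.0, -0.0, 0.048]]]
[[[-2.3, -0.2, -0.0], [-0.0, -0.0, 0.048]], [[-2.3, -0.1, -0.0], [-0.0, -0.0, 0.048]], [[-2.3, -0.0, -0.0], [-0.0, -0.0, 0.048]], [[-2.3, 0.1, 0.0], [-0.0, -0.0, 0.048]], [[-2.3, 0.2, 0.0], [-0.0, -0.0, 0.048]], [[-2.3, 0.3, 0.0], [-0.0, -0.0, 0.048]], [[-2.3, 0.4, 0.0], [-0.0, -0.0, 0.048]], [[-2.3, 0.5, 0.0], [-0.0, -0.0, 0.048]]]
```

Emit:
{"method": "apply_moves", "body": {"motion": [[[-2.1, -1.7, 0], [0, 0, 0.05]], [[-2.2, -1.6, 0], [0, 0, 0.05]], [[-2.3, -1.4, 0], [0, 0, 0.05]], [[-2.4, -1.3, 0], [0, 0, 0.05]], [[-2.4, -1.2, 0], [0, 0, 0.05]], [[-2.5, -1.1, 0], [0, 0, 0.05]], [[-2.5, -1.0, 0], [0, 0, 0.05]], [[-2.6, -0.9, 0], [0, 0, 0.05]]], "jaw": 0.1, "newtons": 60}}

```text
t: 0.77
eef_pos: [0.3303, 0.4299, 0.2559]
eef_rot: [-3.141, -0.0, 2.405]
ft_force: [0.5, 0.4, 0.0]
gripper_width: 0.0384
grip_force: 0.0
```

Emit:
{"method": "apply_moves", "body": {"motion": [[[-2.6, -0.7, 0], [0, 0, 0.05]], [[-2.6, -0.6, 0], [0, 0, 0.05]], [[-2.7, -0.5, 0], [0, 0, 0.05]], [[-2.7, -0.3, 0], [0, 0, 0.05]], [[-2.7, -0.2, 0], [0, 0, 0.05]], [[-2.7, -0.1, 0], [0, 0, 0.05]], [[-2.7, 0.1, 0], [0, 0, 0.05]], [[-2.7, 0.2, 0], [0, 0, 0.05]]]}}

```text
t: 1.43
eef_pos: [0.4465, 0.2462, 0.2564]
eef_rot: [3.141, -0.0, 2.003]
ft_force: [0.9, 0.8, -0.6]
gripper_width: 0.0383
grip_force: 0.0
```

Emit:
{"method": "apply_moves", "body": {"motion": [[[-2.1, -1.1, 0], [0, 0, 0.048]], [[-2.1, -1.0, 0], [0, 0, 0.048]], [[-2.2, -0.9, 0], [0, 0, 0.048]], [[-2.2, -0.8, 0], [0, 0, 0.048]], [[-2.2, -0.7, 0], [0, 0, 0.048]], [[-2.3, -0.6, 0], [0, 0, 0.048]], [[-2.3, -0.5, 0], [0, 0, 0.048]], [[-2.3, -0.3, 0], [0, 0, 0.048]]]}}

```text
t: 2.1
eef_pos: [0.4354, 0.0587, 0.2564]
eef_rot: [3.141, -0.0, 1.619]
ft_force: [0.1, 0.4, -0.8]
gripper_width: 0.0385
grip_force: 0.0
```

Emit:
{"method": "apply_moves", "body": {"motion": [[[-2.3, -0.2, 0], [0, 0, 0.048]], [[-2.3, -0.1, 0], [0, 0, 0.048]], [[-2.3, 0, 0], [0, 0, 0.048]], [[-2.3, 0.1, 0], [0, 0, 0.048]], [[-2.3, 0.2, 0], [0, 0, 0.048]], [[-2.3, 0.3, 0], [0, 0, 0.048]], [[-2.3, 0.4, 0], [0, 0, 0.048]], [[-2.3, 0.5, 0], [0, 0, 0.048]]]}}

```text
t: 2.77
eef_pos: [0.426, -0.1264, 0.2563]
eef_rot: [3.141, -0.0, 1.235]
ft_force: [-0.5, -1.3, -0.3]
gripper_width: 0.0383
grip_force: 0.0
```

```bash
python3 - <<'E'
from h import *
plan([.44,-.1245,.16],1.259,8)
E
```

```text
[[[0.1, 0.2, 1.2], [0.0, -0.0, -0.003]], [[0.1, 0.2, 1.2], [0.0, -0.0, -0.003]], [[0.1, 0.2, 1.2], [0.0, -0.0, -0.003]], [[0.1, 0.2, 1.2], [0.0, -0.0, -0.003]], [[0.1, 0.2, 1.2], [0.0, -0.0, -0.003]], [[0.1, 0.2, 1.2], [0.0, -0.0, -0.003]], [[0.1, 0.2, 1.2], [0.0, -0.0, -0.003]], [[0.1, 0.2, 1.2], [0.0, -0.0, -0.003]]]
```

Emit:
{"method": "apply_moves", "body": {"motion": [[[0.3, 0.6, 1.2], [0, 0, -0.012]], [[0.3, 0.6, 1.2], [0, 0, -0.012]], [[0, 0, 1.2], [0, 0, 0]], [[0, 0, 1.2], [0, 0, 0]], [[0, 0, 1.2], [0, 0, 0]], [[0, 0, 1.2], [0, 0, 0]], [[0, 0, 1.2], [0, 0, 0]], [[0, 0, 1.2], [0, 0, 0]]]}}

```text
t: 3.43
eef_pos: [0.4395, -0.1235, 0.1598]
eef_rot: [3.141, 0.0, 1.261]
ft_force: [-0.7, 0.4, 0.5]
gripper_width: 0.0384
grip_force: 0.0
```

```bash
python3 - <<'E'
from h import *
for n,b in(("top",(292,220)),("scene",(187,205))):
    im=arm.snapshot(n); cv2.imwrite(f"pics/{n}1.png",im)
    c=im[b[1]-40:b[1]+40,b[0]-50:b[0]+50]; globals()[n]=cv2.resize(c,None,fx=4,fy=4,interpolation=cv2.INTER_CUBIC)
cv2.imwrite("pics/g1.png",np.hstack([top,scene])); print(arm.get_obs()["eef_pos"])
E
```

```text
[ 0.43810997 -0.12310769  0.15865958]
```

View pics/g1.png

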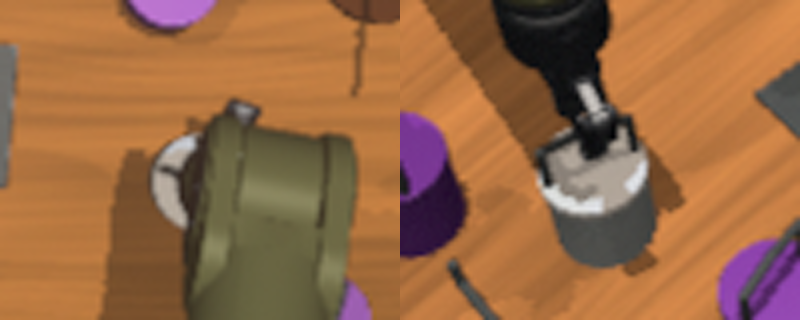

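The fingers straddle the bar near its middle (right half, about (597,125)). Go down and close.

Emit:
{"method": "apply_moves", "body": {"motion": [[[0, 0, 0.6], [0, 0, 0]], [[0, 0, 0.6], [0, 0, 0]], [[0, 0, 0.5], [0, 0, 0]], [[0, 0, 0], [0, 0, 0]], [[0, 0, 0], [0, 0, 0]], [[0, 0, 0], [0, 0, 0]], [[0, 0, 0], [0, 0, 0]], [[0, 0, 0], [0, 0, 0]]]}}

```text
t: 4.2
eef_pos: [0.44, -0.1222, 0.1436]
eef_rot: [3.141, -0.0, 1.264]
ft_force: [-0.6, 0.2, 0.5]
gripper_width: 0.0384
grip_force: 0.0
```

Emit:
{"method": "apply_moves", "body": {"motion": [[[0, 0, 0], [0, 0, 0]], [[0, 0, 0], [0, 0, 0]], [[0, 0, 0], [0, 0, 0]], [[0, 0, 0], [0, 0, 0]], [[0, 0, 0], [0, 0, 0]], [[0, 0, 0], [0, 0, 0]], [[0, 0, 0], [0, 0, 0]], [[0, 0, 0], [0, 0, 0]]], "jaw": 1, "newtons": 60}}

```text
t: 4.87
eef_pos: [0.4397, -0.1224, 0.1434]
eef_rot: [3.141, 0.0, 1.264]
ft_force: [-0.7, -0.7, 2.0]
gripper_width: 0.0058
grip_force: 58.5
```

Emit:
{"method": "apply_moves", "body": {"motion": [[[0, 0, -0.3], [0, 0, 0]], [[0, 0, -0.7], [0, 0, 0]], [[0, 0, -1], [0, 0, 0]], [[0, 0, -1], [0, 0, 0]], [[0, 0, -1], [0, 0, 0]], [[0, 0, -1], [0, 0, 0]], [[0, 0, 0], [0, 0, 0]], [[0, 0, 0], [0, 0, 0]]]}}

```text
t: 5.53
eef_pos: [0.4403, -0.1222, 0.1942]
eef_rot: [3.14, -0.001, 1.264]
ft_force: [-0.8, -0.3, -4.6]
gripper_width: 0.0058
grip_force: 58.5
```

```bash
python3 - <<'E'
from h import *
np.set_printoptions(precision=4,suppress=True)
th=-.096;C=np.array([.508,.137]);R=np.array([[np.cos(th),-np.sin(th)],[np.sin(th),np.cos(th)]])
F=lambda x,y:C+R@[x,y]
print("pre-mouth",F(0,-.115),"seat",F(0,0),"crank0",F(-.07,.13),"up",F(0,.13),"crankpi",F(.07,.13))
o=arm.get_obs();print(o["eef_pos"],o["ft_force"])
plan([*F(0,-.115),.190],1.475,8)
E
```

```text
pre-mouth [0.497  0.0225] seat [0.508 0.137] crank0 [0.4508 0.2731] up [0.5205 0.2664] crankpi [0.5901 0.2597]
[ 0.4403 -0.1222  0.1942] [-0.8451 -0.2858 -4.6012]
[[[1.9, 0.1, 0.1], [0.0, -0.0, -0.026]], [[1.9, 0.2, 0.1], [0.0, -0.0, -0.026]], [[1.9, 0.2, 0.1], [0.0, -0.0, -0.026]], [[1.9, 0.3, 0.1], [0.0, -0.0, -0.026]], [[1.9, 0.3, 0.1], [0.0, -0.0, -0.026]], [[1.9, 0.4, 0.1], [0.0, -0.0, -0.026]], [[1.9, 0.4, 0.1], [0.0, -0.0, -0.026]], [[1.9, 0.5, 0.1], [0.0, -0.0, -0.026]]]
```

Emit:
{"method": "apply_moves", "body": {"motion": [[[1.9, 0.1, 0.1], [0, 0, -0.027]], [[1.9, 0.2, 0.1], [0, 0, -0.027]], [[1.9, 0.2, 0.1], [0, 0, -0.027]], [[1.9, 0.3, 0.1], [0, 0, -0.027]], [[1.9, 0.3, 0], [0, 0, -0.027]], [[1.9, 0.4, 0], [0, 0, -0.027]], [[1.7, 0.4, 0], [0, 0, -0.027]], [[1.5, 0.5, 0], [0, 0, -0.025]]]}}

```text
t: 6.2
eef_pos: [0.4951, 0.0182, 0.1892]
eef_rot: [-3.141, -0.0, 1.482]
ft_force: [0.2, -0.1, -4.1]
gripper_width: 0.0058
grip_force: 58.5
```

```bash
python3 - <<'E'
from h import *
np.set_printoptions(precision=4,suppress=True)
for n,b in(("top",(230,205)),("scene",(250,185))):
    im=arm.snapshot(n); cv2.imwrite(f"pics/{n}2.png",im)
    c=im[b[1]-50:b[1]+50,b[0]-50:b[0]+50]; globals()[n]=cv2.resize(c,None,fx=4,fy=4,interpolation=cv2.INTER_CUBIC)
cv2.imwrite("pics/g2.png",np.hstack([top,scene])); o=arm.get_obs();print(o["eef_pos"],o["eef_rot"])
# predicted cradle key points (drawn positions to compare by eye with the crop), frame coords
th=-.096;C=np.array([.508,.137]);R=np.array([[np.cos(th),-np.sin(th)],[np.sin(th),np.cos(th)]])
for nm,x,y,z in(("mouth top +x outer",.052,-.045,.136),("mouth top -x outer",-.052,-.045,.136),("mouth floor +x",.047,-.045,.036),("mouth floor -x",-.047,-.045,.036),("back top +x",.052,.047,.136),("back top -x",-.052,.047,.136),("sleeve",-.07,.128,.1)):
    X=[*(C+R@[x,y]),z]; print(nm,"top",(proj("top",X)[0]-[180,155])*4,"scene",(proj("scene",X)[0]-[200,135])*4+[400,0])
E
```

```text
[0.4959 0.0198 0.1893] [ 3.1407 -0.001   1.4841]
mouth top +x outer top [195.713  144.1902] scene [641.0356 169.6683]
mouth top -x outer top [185.6252 269.4631] scene [552.9453  89.815 ]
mouth floor +x top [200.8512 156.5365] scene [636.3469 239.2295]
mouth floor -x top [192.3741 262.0846] scene [561.2065 169.0132]
back top +x top [ 85.1678 135.6353] scene [729.1047 106.5905]
back top -x top [ 74.5964 260.8766] scene [640.3505  30.7757]
sleeve top [-17.3604 274.3203] scene [697.5594  -1.6849]
```

View pics/g2.png

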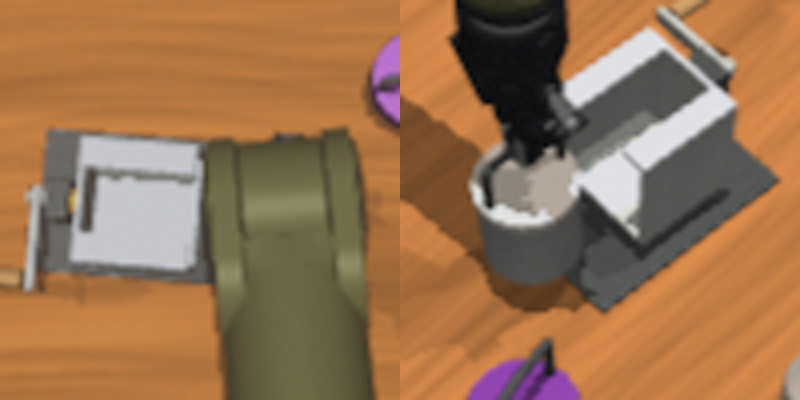

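Predicted cradle corners (back top at (737,103) and (650,28), mouth rails) match the picture within about a pixel, and the can is lined up with the mouth. Going in.

Emit:
{"method": "apply_moves", "body": {"motion": [[[0, 0.1, 0.4], [0, 0, 0.009]], [[0, 0, 0.3], [0, 0, 0]], [[1, 0, 0], [0, 0, 0]], [[1, 0, 0], [0, 0, 0]], [[1, 0, 0], [0, 0, 0]], [[1, 0, 0], [0, 0, 0]], [[1, 0, 0], [0, 0, 0]], [[0.5, 0, 0], [0, 0, 0]]]}}

```text
t: 6.97
eef_pos: [0.5012, 0.0728, 0.1824]
eef_rot: [3.141, -0.001, 1.471]
ft_force: [-0.2, 0.5, -4.3]
gripper_width: 0.0058
grip_force: 58.5
```

```bash
cat >> h.py <<'E'
def fr():
    o=arm.get_obs(); th=-.096; d=o["eef_pos"][:2]-np.array([.508,.137]); c,s=np.cos(th),np.sin(th)
    print("t %.2f frame xy %.4f %.4f z %.4f psi %.3f w %.4f F"%(o["t"],c*d[0]+s*d[1],-s*d[0]+c*d[1],o["eef_pos"][2],o["eef_rot"][2],o["gripper_width"]),np.round(o["ft_force"],1),o["grip_force"])
E
python3 -c "
from h import *
fr()"
```

```text
t 6.97 frame xy -0.0007 -0.0645 z 0.1824 psi 1.471 w 0.0058 F [-0.2  0.5 -4.3] 58.49953919649124
```

Emit:
{"method": "apply_moves", "body": {"motion": [[[0.8, 0, 0], [0, 0, 0]], [[0.8, 0, 0], [0, 0, 0]], [[0.8, 0, 0], [0, 0, 0]], [[0.8, 0, 0], [0, 0, 0]], [[0.8, 0, 0], [0, 0, 0]], [[0.8, 0, 0], [0, 0, 0]], [[0.8, 0, 0], [0, 0, 0]], [[0.8, 0, 0], [0, 0, 0]]]}}

```text
t: 7.63
eef_pos: [0.5077, 0.1348, 0.1823]
eef_rot: [3.142, -0.0, 1.469]
ft_force: [0.2, -0.4, -5.0]
gripper_width: 0.006
grip_force: 58.5
```

Emit:
{"method": "apply_moves", "body": {"motion": [[[0.1, 0, 0], [0, 0, 0]], [[0, 0, 0.1], [0, 0, 0]], [[0, 0, 0.1], [0, 0, 0]], [[0, 0, 0.1], [0, 0, 0]], [[0, 0, 0], [0, 0, 0]], [[0, 0, 0], [0, 0, 0]], [[0, 0, 0], [0, 0, 0]], [[0, 0, 0], [0, 0, 0]]]}}

```text
t: 8.3
eef_pos: [0.5081, 0.1346, 0.1798]
eef_rot: [3.141, -0.0, 1.468]
ft_force: [0.7, -0.5, -0.9]
gripper_width: 0.0062
grip_force: 58.9
```

```bash
python3 -c "
from h import *
fr()"
```

```text
t 8.30 frame xy 0.0004 -0.0023 z 0.1798 psi 1.468 w 0.0062 F [ 0.7 -0.5 -0.9] 58.902708292007446
```

Emit:
{"method": "apply_moves", "body": {"motion": [[[0, 0, 0], [0, 0, 0]], [[0, 0, 0], [0, 0, 0]], [[0, 0, 0], [0, 0, 0]], [[0, 0, 0], [0, 0, 0]], [[0, 0, 0], [0, 0, 0]], [[0, 0, 0], [0, 0, 0]], [[0, 0, -0.5], [0, 0, 0]], [[0, 0, -0.5], [0, 0, 0]]], "jaw": 0.1}}

```text
t: 8.97
eef_pos: [0.5075, 0.1349, 0.1895]
eef_rot: [-3.141, 0.0, 1.469]
ft_force: [-0.1, -0.3, 0.1]
gripper_width: 0.0384
grip_force: 0.0
```

Emit:
{"method": "apply_moves", "body": {"motion": [[[0, 0, -1.5], [0, 0, 0]], [[0, 0, -1.5], [0, 0, 0]], [[0, 0, -1.5], [0, 0, 0]], [[0, 0, -0.5], [0, 0, 0]], [[1, -0.5, 0], [0, 0, 0]], [[2, -1, 0], [0, 0, 0]], [[2, -1, 0], [0, 0, 0]], [[2, -1, 0], [0, 0, 0]]]}}

```text
t: 9.63
eef_pos: [0.4788, 0.2095, 0.2384]
eef_rot: [-3.14, 0.0, 1.469]
ft_force: [-0.5, 0.4, 0.2]
gripper_width: 0.0386
grip_force: 0.0
```

Emit:
{"method": "apply_moves", "body": {"motion": [[[2, -1, 0], [0, 0, 0]], [[2, -1, 0], [0, 0, 0]], [[1, -1, 0], [0, 0, 0]], [[1.2, -0.5, 0], [0, 0, 0]], [[0, 0, 1.5], [0, 0, 0]], [[0, 0, 2], [0, 0, 0]], [[0, 0, 2], [0, 0, 0]], [[0, 0, 1.5], [0, 0, 0]]]}}

```text
t: 10.3
eef_pos: [0.4505, 0.2734, 0.1672]
eef_rot: [-3.14, 0.001, 1.469]
ft_force: [-0.4, 0.4, -0.2]
gripper_width: 0.0383
grip_force: 0.0
```

```bash
python3 - <<'E'
from h import *
fr()
for n,b in(("top",(205,205)),("scene",(260,165))):
    im=arm.snapshot(n); cv2.imwrite(f"pics/{n}3.png",im)
    c=im[b[1]-50:b[1]+50,b[0]-50:b[0]+50]; globals()[n]=cv2.resize(c,None,fx=4,fy=4,interpolation=cv2.INTER_CUBIC)
cv2.imwrite("pics/g3.png",np.hstack([top,scene])); fr()
E
```

```text
t 10.30 frame xy -0.0703 0.1302 z 0.1672 psi 1.469 w 0.0383 F [-0.4  0.4 -0.2] 0.0
t 10.40 frame xy -0.0713 0.1292 z 0.1661 psi 1.469 w 0.0387 F [-0.3 -0.3  1.1] 0.0
```

View pics/g3.png

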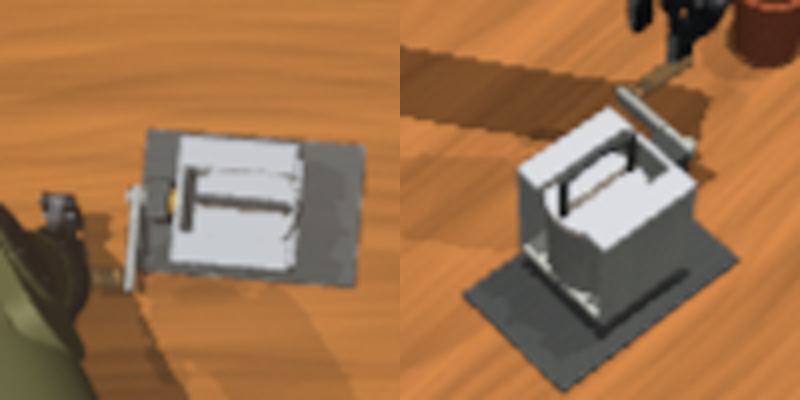

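The can is fully in the cradle (handle through the slot at about (243,205) in the left half) and the fingers are over the sleeve. Down and close.

Emit:
{"method": "apply_moves", "body": {"motion": [[[0, 0.1, 1], [0, 0, 0]], [[0, 0, 1], [0, 0, 0]], [[0, 0, 1], [0, 0, 0]], [[0, 0, 1], [0, 0, 0]], [[0, 0, 1], [0, 0, 0]], [[0, 0, 1], [0, 0, 0]], [[0, 0, 0], [0, 0, 0]], [[0, 0, 0], [0, 0, 0]]]}}

```text
t: 11.07
eef_pos: [0.4521, 0.273, 0.1086]
eef_rot: [-3.141, 0.001, 1.469]
ft_force: [0.7, -0.4, 0.8]
gripper_width: 0.0383
grip_force: 0.0
```

Emit:
{"method": "apply_moves", "body": {"motion": [[[0, 0, 0], [0, 0, 0]], [[0, 0, 0], [0, 0, 0]], [[0, 0, 0], [0, 0, 0]], [[0, 0, 0], [0, 0, 0]], [[0, 0, 0], [0, 0, 0]], [[0, 0, 0], [0, 0, 0]], [[0, 0, 0], [0, 0, 0]], [[0, 0, 0], [0, 0, 0]]], "jaw": 1, "newtons": 50}}

```text
t: 11.73
eef_pos: [0.4517, 0.2737, 0.1093]
eef_rot: [-3.14, -0.0, 1.469]
ft_force: [-5.2, 0.8, 1.4]
gripper_width: 0.0144
grip_force: 48.8
```

```bash
python3 - <<'E'
from h import *
fr()
a=np.linspace(0,np.pi,25); x=-7*np.cos(a); z=7*np.sin(a)
print([( round(float(np.diff(x)[i]),2), round(float(-np.diff(z)[i]),2)) for i in range(24)])
E
```

```text
t 11.73 frame xy -0.0692 0.1306 z 0.1093 psi 1.469 w 0.0144 F [-5.2  0.8  1.4] 48.778181076049805
[(0.06, -0.91), (0.18, -0.9), (0.29, -0.87), (0.4, -0.82), (0.51, -0.76), (0.6, -0.69), (0.69, -0.6), (0.76, -0.51), (0.82, -0.4), (0.87, -0.29), (0.9, -0.18), (0.91, -0.06), (0.91, 0.06), (0.9, 0.18), (0.87, 0.29), (0.82, 0.4), (0.76, 0.51), (0.69, 0.6), (0.6, 0.69), (0.51, 0.76), (0.4, 0.82), (0.29, 0.87), (0.18, 0.9), (0.06, 0.91)]
```

Emit:
{"method": "apply_moves", "body": {"motion": [[[0, 0.1, -0.9], [0, 0, 0]], [[0, 0.2, -0.9], [0, 0, 0]], [[0, 0.3, -0.9], [0, 0, 0]], [[0, 0.4, -0.8], [0, 0, 0]], [[0, 0.5, -0.8], [0, 0, 0]], [[0, 0.6, -0.7], [0, 0, 0]], [[0, 0.7, -0.6], [0, 0, 0]], [[0, 0.7, -0.5], [0, 0, 0]]]}}

```text
t: 12.4
eef_pos: [0.4886, 0.27, 0.1705]
eef_rot: [3.14, -0.001, 1.469]
ft_force: [2.2, 5.9, -15.3]
gripper_width: 0.0143
grip_force: 48.8
```

```bash
python3 -c "
from h import *
fr()"
```

```text
t 12.40 frame xy -0.0321 0.1305 z 0.1705 psi 1.469 w 0.0143 F [  2.2   5.9 -15.3] 48.79029035568237
```

Emit:
{"method": "apply_moves", "body": {"motion": [[[0, 0.8, -0.4], [0, 0, 0]], [[0, 0.9, -0.3], [0, 0, 0]], [[0, 0.9, -0.2], [0, 0, 0]], [[0, 0.9, 0], [0, 0, 0]], [[0, 0.9, 0.1], [0, 0, 0]], [[0, 0.9, 0.2], [0, 0, 0]], [[0, 0.9, 0.3], [0, 0, 0]], [[0, 0.8, 0.4], [0, 0, 0]]]}}

```text
t: 13.07
eef_pos: [0.5559, 0.2635, 0.1692]
eef_rot: [-3.137, -0.0, 1.47]
ft_force: [-8.1, 4.4, -2.3]
gripper_width: 0.0141
grip_force: 50.2
```

```bash
python3 -c "
from h import *
fr()"
```

```text
t 13.07 frame xy 0.0355 0.1305 z 0.1692 psi 1.470 w 0.0141 F [-8.1  4.4 -2.3] 50.201852917671204
```

Emit:
{"method": "apply_moves", "body": {"motion": [[[0, 0.8, 0.5], [0, 0, 0]], [[0, 0.7, 0.6], [0, 0, 0]], [[0, 0.6, 0.7], [0, 0, 0]], [[0, 0.5, 0.8], [0, 0, 0]], [[0, 0.4, 0.8], [0, 0, 0]], [[0, 0.3, 0.9], [0, 0, 0]], [[0, 0.2, 0.9], [0, 0, 0]], [[0, 0.1, 0.9], [0, 0, 0]]]}}

```text
t: 13.73
eef_pos: [0.5912, 0.2601, 0.1085]
eef_rot: [-3.137, -0.0, 1.47]
ft_force: [-10.3, 3.2, 2.8]
gripper_width: 0.0144
grip_force: 50.7
```

```bash
python3 -c "
from h import *
fr()"
```

```text
t 13.73 frame xy 0.0710 0.1306 z 0.1085 psi 1.470 w 0.0144 F [-10.3   3.2   2.8] 50.73174297809601
```

Emit:
{"method": "apply_moves", "body": {"motion": [[[0, 0, 0.2], [0, 0, 0]], [[0, 0, 0], [0, 0, 0]], [[0, 0, 0], [0, 0, 0]], [[0, 0, 0], [0, 0, 0]], [[0, 0, 0], [0, 0, 0]], [[0, 0, 0], [0, 0, 0]], [[0, 0, 0], [0, 0, 0]], [[0, 0, 0], [0, 0, 0]]]}}

```text
t: 14.4
eef_pos: [0.5912, 0.2602, 0.1083]
eef_rot: [-3.137, -0.001, 1.47]
ft_force: [-10.5, 2.2, 8.7]
gripper_width: 0.0142
grip_force: 51.4
```

Emit:
{"method": "apply_moves", "body": {"motion": [[[0, 0, 0], [0, 0, 0]], [[0, 0, 0], [0, 0, 0]], [[0, 0, 0], [0, 0, 0]], [[0, 0, 0], [0, 0, 0]], [[0, 0, 0], [0, 0, 0]], [[0, 0, 0], [0, 0, 0]], [[0, 0, 0], [0, 0, 0]], [[0, 0, 0], [0, 0, 0]]]}}

```text
t: 15.07
eef_pos: [0.5912, 0.2602, 0.1082]
eef_rot: [-3.137, -0.001, 1.47]
ft_force: [-11.4, 1.8, 8.4]
gripper_width: 0.0142
grip_force: 51.4
```

Emit:
{"method": "apply_moves", "body": {"motion": [[[0, 0, 0], [0, 0, 0]], [[0, 0, 0], [0, 0, 0]], [[0, 0, 0], [0, 0, 0]], [[0, 0, 0], [0, 0, 0]], [[0, 0, 0], [0, 0, 0]], [[0, 0, 0], [0, 0, 0]], [[0, 0, 0], [0, 0, 0]], [[0, 0, 0], [0, 0, 0]]]}}

```text
t: 15.73
eef_pos: [0.5912, 0.2601, 0.1082]
eef_rot: [-3.137, -0.001, 1.47]
ft_force: [-10.5, 2.0, 7.4]
gripper_width: 0.0142
grip_force: 51.4
```

```bash
python3 - <<'E'
from h import *
fr()
for n,b in(("top",(205,205)),("scene",(260,165))):
    im=arm.snapshot(n); cv2.imwrite(f"pics/{n}4.png",im)
    c=im[b[1]-50:b[1]+50,b[0]-50:b[0]+50]; globals()[n]=cv2.resize(c,None,fx=4,fy=4,interpolation=cv2.INTER_CUBIC)
cv2.imwrite("pics/g4.png",np.hstack([top,scene])); fr()
E
```

```text
t 15.73 frame xy 0.0710 0.1306 z 0.1082 psi 1.470 w 0.0142 F [-10.5   2.    7.4] 51.41500532627106
t 15.83 frame xy 0.0709 0.1306 z 0.1082 psi 1.470 w 0.0144 F [-9.8  2.5  7.2] 51.414822936058044
```

View pics/g4.png

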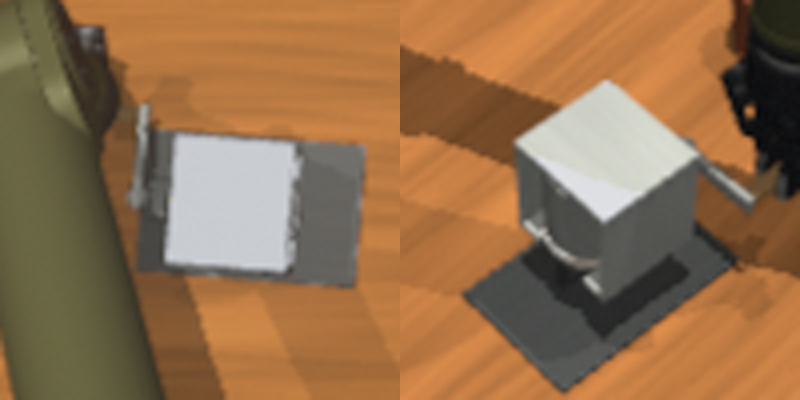

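The cradle is fully over, with the can held upside down inside (lid visible near (570,255)) and the crank against its stop. Turning back.

Emit:
{"method": "apply_moves", "body": {"motion": [[[0, -0.1, -1.1], [0, 0, 0]], [[0, -0.2, -0.9], [0, 0, 0]], [[0, -0.3, -0.9], [0, 0, 0]], [[0, -0.4, -0.8], [0, 0, 0]], [[0, -0.5, -0.8], [0, 0, 0]], [[0, -0.6, -0.7], [0, 0, 0]], [[0, -0.7, -0.6], [0, 0, 0]], [[0, -0.8, -0.5], [0, 0, 0]]]}}

```text
t: 16.5
eef_pos: [0.5562, 0.2635, 0.1691]
eef_rot: [-3.14, -0.0, 1.47]
ft_force: [-1.7, 4.6, -7.7]
gripper_width: 0.0139
grip_force: 49.8
```

Emit:
{"method": "apply_moves", "body": {"motion": [[[0, -0.8, -0.4], [0, 0, 0]], [[0, -0.9, -0.3], [0, 0, 0]], [[0, -0.9, -0.2], [0, 0, 0]], [[0, -0.9, 0], [0, 0, 0]], [[0, -0.9, 0], [0, 0, 0]], [[0, -0.9, 0.2], [0, 0, 0]], [[0, -0.9, 0.3], [0, 0, 0]], [[0, -0.8, 0.4], [0, 0, 0]]]}}

```text
t: 17.17
eef_pos: [0.4892, 0.2699, 0.1706]
eef_rot: [3.137, -0.002, 1.468]
ft_force: [2.5, 3.8, -3.5]
gripper_width: 0.0141
grip_force: 50.0
```

```bash
python3 -c "
from h import *
fr()"
```

```text
t 17.17 frame xy -0.0315 0.1305 z 0.1706 psi 1.468 w 0.0141 F [ 2.5  3.8 -3.5] 50.02692461013794
```

Emit:
{"method": "apply_moves", "body": {"motion": [[[0, -0.8, 0.5], [0, 0, 0]], [[0, -0.7, 0.6], [0, 0, 0]], [[0, -0.6, 0.7], [0, 0, 0]], [[0, -0.5, 0.8], [0, 0, 0]], [[0, -0.5, 0.8], [0, 0, 0]], [[0, -0.4, 0.9], [0, 0, 0]], [[0, -0.2, 0.9], [0, 0, 0]], [[0, -0.1, 0.9], [0, 0, 0]]]}}

```text
t: 17.83
eef_pos: [0.4514, 0.2736, 0.1085]
eef_rot: [3.137, -0.002, 1.468]
ft_force: [6.8, 1.6, 2.4]
gripper_width: 0.0144
grip_force: 50.8
```

Emit:
{"method": "apply_moves", "body": {"motion": [[[0, 0, 0.2], [0, 0, 0]], [[0, 0, 0.1], [0, 0, 0]], [[0, 0, 0], [0, 0, 0]], [[0, 0, 0], [0, 0, 0]], [[0, 0, 0], [0, 0, 0]], [[0, 0, 0], [0, 0, 0]], [[0, 0, 0], [0, 0, 0]], [[0, 0, 0], [0, 0, 0]]]}}

```text
t: 18.5
eef_pos: [0.4515, 0.2737, 0.108]
eef_rot: [3.138, -0.002, 1.468]
ft_force: [-0.2, -0.8, 17.3]
gripper_width: 0.0145
grip_force: 52.4
```

```bash
python3 -c "
from h import *
fr()"
```

```text
t 18.50 frame xy -0.0693 0.1306 z 0.1080 psi 1.468 w 0.0145 F [-0.2 -0.8 17.3] 52.44826912879944
```

Emit:
{"method": "apply_moves", "body": {"motion": [[[0, 0, -0.2], [0, 0, 0]], [[0, 0, 0], [0, 0, 0]], [[0, 0, 0], [0, 0, 0]], [[0, 0, 0], [0, 0, 0]], [[0, 0, 0], [0, 0, 0]], [[0, 0, 0], [0, 0, 0]], [[0, 0, 0], [0, 0, 0]], [[0, 0, 0], [0, 0, 0]]], "jaw": 0.1}}

```text
t: 19.17
eef_pos: [0.4494, 0.2735, 0.1072]
eef_rot: [-3.141, 0.0, 1.469]
ft_force: [-0.9, 0.6, -0.1]
gripper_width: 0.0382
grip_force: 0.0
```

Emit:
{"method": "apply_moves", "body": {"motion": [[[0, 0, -1], [0, 0, 0]], [[0, 0, -2], [0, 0, 0]], [[0, 0, -2], [0, 0, 0]], [[0, 0, -2], [0, 0, 0]], [[0, 0, -2], [0, 0, 0]], [[0, 0, -2], [0, 0, 0]], [[0, 0, -2], [0, 0, 0]], [[0, 0, 0], [0, 0, 0]]]}}

```text
t: 19.83
eef_pos: [0.4515, 0.2747, 0.2426]
eef_rot: [3.136, -0.006, 1.469]
ft_force: [1.4, 0.1, 0.4]
gripper_width: 0.0384
grip_force: 0.0
```

```bash
python3 - <<'E'
from h import *
fr()
for n,b in(("top",(205,205)),("scene",(260,165))):
    im=arm.snapshot(n); cv2.imwrite(f"pics/{n}5.png",im)
    c=im[b[1]-50:b[1]+50,b[0]-50:b[0]+50]; globals()[n]=cv2.resize(c,None,fx=4,fy=4,interpolation=cv2.INTER_CUBIC)
cv2.imwrite("pics/g5.png",np.hstack([top,scene])); fr()
th=-.096;C=np.array([.508,.137]);R=np.array([[np.cos(th),-np.sin(th)],[np.sin(th),np.cos(th)]])
for y in(-.039,0,.039):
    X=[*(C+R@[0,y]),.036+.136-.005*(y!=0)]; print(y,"top",((proj("top",X)[0]-[155,155])*4).round(),"scene",((proj("scene",X)[0]-[210,115])*4+[400,0]).round())
E
```

```text
t 19.83 frame xy -0.0694 0.1317 z 0.2426 psi 1.469 w 0.0384 F [1.4 0.1 0.4] 0.0
t 19.93 frame xy -0.0709 0.1306 z 0.2387 psi 1.469 w 0.0386 F [-0.1 -0.  -0.4] 0.0
-0.039 top [281. 205.] scene [562. 180.]
0 top [233. 201.] scene [600. 149.]
0.039 top [185. 198.] scene [637. 128.]
```

View pics/g5.png

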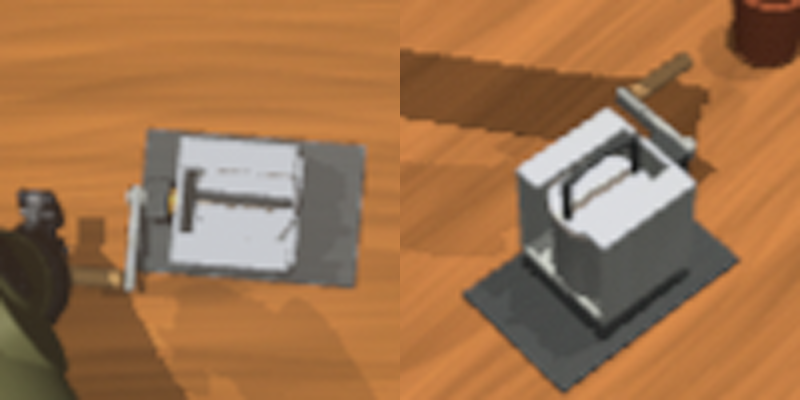

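The can sits upright again; the handle runs about (190,197)–(295,204) in the left half and (566,183)–(633,135) in the right, so its centre is about 5 mm toward the mouth. Grasping the bar off-centre on the crank side, so the hook's place stays free.

Emit:
{"method": "apply_moves", "body": {"motion": [[[-1, 0.5, 0], [0, 0, 0]], [[-1.6, 1, 0], [0, 0, 0]], [[-1.6, 1, 0], [0, 0, 0]], [[-1.6, 1, 0], [0, 0, 0]], [[-1.6, 1, 0], [0, 0, 0]], [[-1.6, 1, 0], [0, 0, 0]], [[-1.3, 1, 0], [0, 0, 0]], [[-1, 0.6, 0], [0, 0, 0]]]}}

```text
t: 20.6
eef_pos: [0.5089, 0.1509, 0.2362]
eef_rot: [-3.14, 0.002, 1.466]
ft_force: [1.2, -0.9, -0.2]
gripper_width: 0.0386
grip_force: 0.0
```

Emit:
{"method": "apply_moves", "body": {"motion": [[[0, 0, 1], [0, 0, 0]], [[0, 0, 1], [0, 0, 0]], [[0, 0, 1], [0, 0, 0]], [[0, 0, 1], [0, 0, 0]], [[0, 0, 0.8], [0, 0, 0]], [[0, 0, 0], [0, 0, 0]], [[0, 0, 0], [0, 0, 0]], [[0, 0, 0], [0, 0, 0]]]}}

```text
t: 21.27
eef_pos: [0.5088, 0.1543, 0.1896]
eef_rot: [3.141, -0.0, 1.469]
ft_force: [0.2, -0.6, 0.0]
gripper_width: 0.0385
grip_force: 0.0
```

```bash
python3 -c "
from h import *
fr()"
```

```text
t 21.27 frame xy -0.0009 0.0173 z 0.1896 psi 1.469 w 0.0385 F [ 0.2 -0.6  0. ] 0.0
```

Emit:
{"method": "apply_moves", "body": {"motion": [[[0, 0, 0.7], [0, 0, 0]], [[0, 0, 0.6], [0, 0, 0]], [[0, 0, 0], [0, 0, 0]], [[0, 0, 0], [0, 0, 0]], [[0, 0, 0], [0, 0, 0]], [[0, 0, 0], [0, 0, 0]], [[0, 0, 0], [0, 0, 0]], [[0, 0, 0], [0, 0, 0]]]}}

```text
t: 21.93
eef_pos: [0.5088, 0.154, 0.1766]
eef_rot: [3.141, -0.0, 1.469]
ft_force: [0.3, 1.0, 1.0]
gripper_width: 0.0387
grip_force: 0.0
```

Emit:
{"method": "apply_moves", "body": {"motion": [[[0, 0, 0], [0, 0, 0]], [[0, 0, 0], [0, 0, 0]], [[0, 0, 0], [0, 0, 0]], [[0, 0, 0], [0, 0, 0]], [[0, 0, 0], [0, 0, 0]], [[0, 0, 0], [0, 0, 0]], [[0, 0, 0], [0, 0, 0]], [[0, 0, 0], [0, 0, 0]]], "jaw": 1, "newtons": 110}}

```text
t: 22.6
eef_pos: [0.5092, 0.154, 0.1768]
eef_rot: [3.14, -0.001, 1.469]
ft_force: [1.5, -0.5, 2.5]
gripper_width: 0.0046
grip_force: 107.8
```

Emit:
{"method": "apply_moves", "body": {"motion": [[[0, 0, -0.2], [0, 0, 0]], [[0, 0, -0.1], [0, 0, 0]], [[0, 0, 0], [0, 0, 0]], [[0, 0, 0], [0, 0, 0]], [[0, 0, 0], [0, 0, 0]], [[0, 0, 0], [0, 0, 0]], [[0, 0, 0], [0, 0, 0]], [[0, 0, 0], [0, 0, 0]]]}}

```text
t: 23.27
eef_pos: [0.5085, 0.1539, 0.1792]
eef_rot: [-3.141, 0.0, 1.469]
ft_force: [0.2, 0.1, -3.7]
gripper_width: 0.0043
grip_force: 107.3
```

```bash
python3 -c "
from h import *
fr(); print(arm.get_obs()['torque'])"
```

```text
t 23.27 frame xy -0.0011 0.0169 z 0.1792 psi 1.469 w 0.0043 F [ 0.2  0.1 -3.7] 107.32126593589783
[0.08508591 0.05955642 0.01372965]
```

Emit:
{"method": "apply_moves", "body": {"motion": [[[-0.4, 0, 0], [0, 0, 0]], [[-0.8, 0, 0], [0, 0, 0]], [[-0.8, 0, 0], [0, 0, 0]], [[-0.8, 0, 0], [0, 0, 0]], [[-0.8, 0, 0], [0, 0, 0]], [[-0.8, 0, 0], [0, 0, 0]], [[-0.8, 0, 0], [0, 0, 0]], [[-0.8, 0, 0], [0, 0, 0]]]}}

```text
t: 23.93
eef_pos: [0.5024, 0.0933, 0.1793]
eef_rot: [-3.142, -0.0, 1.469]
ft_force: [-0.1, 0.3, -5.5]
gripper_width: 0.0041
grip_force: 108.0
```

Emit:
{"method": "apply_moves", "body": {"motion": [[[-0.8, 0, 0], [0, 0, 0]], [[-0.8, 0, 0], [0, 0, 0]], [[-0.8, 0, 0], [0, 0, 0]], [[-0.8, 0, 0], [0, 0, 0]], [[-0.8, 0, 0], [0, 0, 0]], [[-0.8, 0, 0], [0, 0, 0]], [[-0.8, 0, 0], [0, 0, 0]], [[-0.8, 0, 0], [0, 0, 0]]]}}

```text
t: 24.6
eef_pos: [0.4959, 0.0298, 0.1794]
eef_rot: [3.141, -0.0, 1.469]
ft_force: [0.2, -0.1, -4.7]
gripper_width: 0.0043
grip_force: 108.0
```

```bash
python3 -c "
from h import *
fr(); print(arm.get_obs()['torque'])"
```

```text
t 24.60 frame xy -0.0017 -0.1079 z 0.1794 psi 1.469 w 0.0043 F [ 0.2 -0.1 -4.7] 108.03114652633667
[0.14548985 0.03591176 0.02247777]
```

Emit:
{"method": "apply_moves", "body": {"motion": [[[-0.8, 0, -0.8], [0, 0, 0]], [[-1.4, 0, -0.8], [0, 0, 0]], [[-1.8, 0, -0.8], [0, 0, 0]], [[-2, 0, -0.8], [0, 0, 0]], [[-2, 0.1, -0.8], [0, 0, 0]], [[-2, 0.1, -0.8], [0, 0, 0]], [[-2, 0.1, -0.8], [0, 0, 0]], [[-2, 0, -0.8], [0, 0, 0]]]}}

```text
t: 25.27
eef_pos: [0.4847, -0.1111, 0.2449]
eef_rot: [3.14, -0.0, 1.468]
ft_force: [0.3, -0.6, -4.8]
gripper_width: 0.0044
grip_force: 108.0
```

Emit:
{"method": "apply_moves", "body": {"motion": [[[-2, 0, -0.8], [0, 0, 0]], [[-2, 0, -0.8], [0, 0, 0]], [[-2, 0, -0.8], [0, 0, 0.006]], [[-2, 0, -0.7], [0, 0, 0]], [[-2, 0, 0], [0, 0, 0]], [[-2, 0, 0], [0, 0, 0]], [[-1.8, 0, 0], [0, 0, 0]], [[-1, 0, 0], [0, 0, 0]]]}}

```text
t: 25.93
eef_pos: [0.4678, -0.26, 0.2756]
eef_rot: [3.14, 0.002, 1.46]
ft_force: [-0.1, 0.6, -4.1]
gripper_width: 0.004
grip_force: 108.1
```

Emit:
{"method": "apply_moves", "body": {"motion": [[[0, 0, 0], [0, 0, 0]], [[0, 0, 0], [0, 0, 0]], [[0, 0, 0], [0, 0, 0]], [[0, 0, 0], [0, 0, 0]], [[0, 0, 0], [0, 0, 0]], [[0, 0, 0], [0, 0, 0]], [[0, 0, 0], [0, 0, 0]], [[0, 0, 0], [0, 0, 0]]]}}

```text
t: 26.6
eef_pos: [0.4692, -0.2559, 0.2743]
eef_rot: [3.142, -0.0, 1.463]
ft_force: [-0.8, 0.3, -4.6]
gripper_width: 0.0043
grip_force: 107.9
```

```bash
python3 - <<'E'
from h import *
for n,b in(("scene",(165,235)),("top",(350,200))):
    im=arm.snapshot(n); cv2.imwrite(f"pics/{n}6.png",im)
    c=im[b[1]-70:b[1]+70,b[0]-50:b[0]+50]; globals()[n]=cv2.resize(c,None,fx=4,fy=4,interpolation=cv2.INTER_CUBIC)
cv2.imwrite("pics/g6.png",np.hstack([top,scene]))
o=arm.get_obs(); p=o["eef_pos"]; print(p,o["eef_rot"],o["torque"],o["t"])
yd=np.array([np.sin(.108),np.cos(.108)]); h=p[:2]-.023*yd; xd=np.array([yd[1],-yd[0]])
def S(X): return ((proj("scene",X)[0]-[115,165])*4+[400,0]).round()
def P(X): return ((proj("top",X)[0]-[300,130])*4).round()
z0=p[2]-.141
for nm,X in(("mid",[*h,z0+.136]),("lid c",[*h,z0+.088]),("bot c",[*h,z0]),("leg-y",[*(h-.035*yd),z0+.13]),("leg+y",[*(h+.035*yd),z0+.13]),("tiptop",[.637-.114*xd[0],-.298-.114*xd[1],.255]),("posttop",[.637,-.298,.237]),("seat",[.5674,-.2905,.239])): print(nm,"scene",S(X),"top",P(X))
E
```

```text
[ 0.4691748  -0.25604127  0.27431088] [ 3.14156095e+00 -1.10356559e-04  1.46304440e+00] [0.13408914 0.00655922 0.03843021] 26.7
mid scene [484. 190.] top [199. 343.]
lid c scene [501. 228.] top [184. 343.]
bot c scene [529. 293.] top [160. 343.]
leg-y scene [439. 226.] top [244. 347.]
leg+y scene [533. 164.] top [151. 339.]
tiptop scene [538. 262.] top [201. 267.]
posttop scene [647. 402.] top [207. 121.]
seat scene [581. 322.] top [201. 211.]
```

One view left; I use it here, before the hook goes through the handle.

View pics/g6.png

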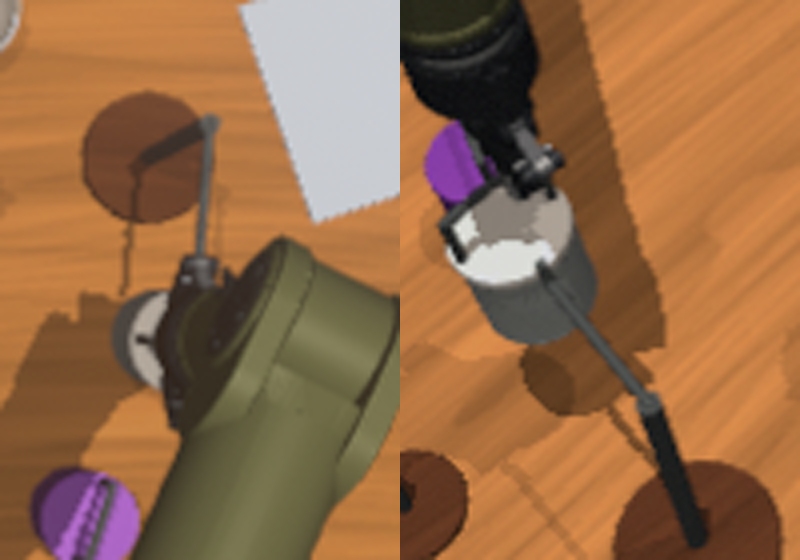

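The hook tip at (540,262) and post top at (650,402) match prediction within 1 px. The can hangs from its handle's far part, with the near leg at (446,222); I'll check its tilt and height numerically.

```bash
python3 - <<'E'
from h import *
p=np.array([.4692,-.2560,.2743]); a=np.linspace(0,2*np.pi,60)
yd=np.array([np.sin(.108),np.cos(.108),0]); xd=np.array([yd[1],-yd[0],0]); zd=np.array([0,0,1.])
def ext(off,dz,tilt):
    R=Ro.from_rotvec(xd*tilt); M=lambda x,y,z:p+[0,0,dz]+R.apply(np.outer(x,xd)+np.outer(y-off,yd)+np.outer(z-.141,zd))
    o=np.ones(60); 
    s=lambda X:(proj("scene",X)-[115,165])*4+[400,0]
    L=s(M(.042*np.cos(a),.042*np.sin(a),.088*o)); B=s(M(.04*np.cos(a),.04*np.sin(a),0*o)); g=s(M(np.zeros(2),np.array([-.035,-.039]),np.array([.13,.13])))
    return "lid u %d-%d v %d-%d | bottom umax %d vmax %d | leg %s"%(*[f(L[:,i]) for i in(0,1) for f in(np.min,np.max)],B[:,0].max(),B[:,1].max(),g.round().astype(int).tolist())
for off in(.016,.023): 
    for t in(-.15,0,.15): print(off,t,ext(off,0,t))
im=cv2.imread("pics/scene6.png"); hsv=cv2.cvtColor(im,cv2.COLOR_BGR2HSV)
def rep(m,lab):
    c=big(m.astype(np.uint8)*255,(117,205,168,255)); h=c.reshape(-1,2)*4-[460,660]+[400,0]; print(lab,h.min(0),h.max(0))
rep((hsv[...,1]<60)&(hsv[...,2]>115),"lid"); rep((hsv[...,1]<75),"all")
E
```

```text
0.016 -0.15 lid u 432-564 v 175-280 | bottom umax 569 vmax 351 | leg [[444, 214], [438, 217]]
0.016 0 lid u 445-574 v 168-278 | bottom umax 595 vmax 338 | leg [[448, 220], [443, 223]]
0.016 0.15 lid u 459-583 v 159-276 | bottom umax 619 vmax 323 | leg [[454, 224], [449, 228]]
0.023 -0.15 lid u 422-555 v 180-285 | bottom umax 561 vmax 356 | leg [[434, 220], [428, 223]]
0.023 0 lid u 436-565 v 174-285 | bottom umax 586 vmax 344 | leg [[439, 226], [433, 230]]
0.023 0.15 lid u 450-575 v 166-282 | bottom umax 611 vmax 330 | leg [[445, 231], [440, 235]]
lid [448 188] [568 284]
all [440 160] [608 356]
```

Emit:
{"method": "apply_moves", "body": {"motion": [[[-0.2, 0, -0.2], [0, 0, 0]], [[0, 0.5, 0], [0, 0, 0]], [[0, 0.8, 0], [0, 0, 0]], [[0, 0.8, 0], [0, 0, 0]], [[0, 0.8, 0], [0, 0, 0]], [[0, 0.8, 0], [0, 0, 0]], [[0, 0.8, 0], [0, 0, 0]], [[0, 0.8, 0], [0, 0, 0]]]}}

```text
t: 27.37
eef_pos: [0.5227, -0.2638, 0.276]
eef_rot: [-3.141, 0.0, 1.463]
ft_force: [-0.9, -0.8, -4.1]
gripper_width: 0.0044
grip_force: 108.0
```

```bash
cat >> h.py <<'E'
def st():
    o=arm.get_obs(); d=o["eef_pos"][:2]-np.array([.637,-.298]); c,s=np.cos(-.108),np.sin(-.108)
    print("t %.2f stand xy %.4f %.4f z %.4f psi %.3f w %.4f F"%(o["t"],c*d[0]+s*d[1],-s*d[0]+c*d[1],o["eef_pos"][2],o["eef_rot"][2],o["gripper_width"]),np.round(o["ft_force"],1),np.round(o["torque"],2))
E
python3 -c "
from h import *
st()"
```

```text
t 27.37 stand xy -0.1174 0.0216 z 0.2760 psi 1.463 w 0.0044 F [-0.9 -0.8 -4.1] [0.09 0.05 0.04]
```

Emit:
{"method": "apply_moves", "body": {"motion": [[[0, 0.6, 0], [0, 0, 0]], [[0, 0.6, 0], [0, 0, 0]], [[0, 0.6, 0], [0, 0, 0]], [[0, 0.6, 0], [0, 0, 0]], [[0, 0.6, 0], [0, 0, 0]], [[0, 0.6, 0], [0, 0, 0]], [[0, 0.6, 0], [0, 0, 0]], [[0, 0.5, 0], [0, 0, 0]]]}}

```text
t: 28.03
eef_pos: [0.5691, -0.2689, 0.2763]
eef_rot: [3.141, -0.0, 1.463]
ft_force: [-0.2, -0.3, -4.3]
gripper_width: 0.0043
grip_force: 108.0
```

Emit:
{"method": "apply_moves", "body": {"motion": [[[0, 0, 0.3], [0, 0, 0]], [[0, 0, 0.3], [0, 0, 0]], [[0, 0, 0.3], [0, 0, 0]], [[0, 0, 0.3], [0, 0, 0]], [[0, 0, 0.3], [0, 0, 0]], [[0, 0, 0.2], [0, 0, 0]], [[0, 0, 0.1], [0, 0, 0]], [[0, 0, 0], [0, 0, 0]]]}}

```text
t: 28.7
eef_pos: [0.5682, -0.2688, 0.258]
eef_rot: [-3.141, -0.0, 1.463]
ft_force: [0.3, -0.4, -5.1]
gripper_width: 0.004
grip_force: 108.0
```

```bash
python3 -c "
from h import *
st()"
```

```text
t 28.70 stand xy -0.0716 0.0216 z 0.2580 psi 1.463 w 0.0040 F [ 0.3 -0.4 -5.1] [ 0.08 -0.    0.05]
```

Emit:
{"method": "apply_moves", "body": {"motion": [[[0, 0, 0.1], [0, 0, 0]], [[0, 0, 0.1], [0, 0, 0]], [[0, 0, 0.1], [0, 0, 0]], [[0, 0, 0.1], [0, 0, 0]], [[0, 0, 0.1], [0, 0, 0]], [[0, 0, 0.1], [0, 0, 0]], [[0, 0, 0], [0, 0, 0]], [[0, 0, 0], [0, 0, 0]]]}}

```text
t: 29.37
eef_pos: [0.5683, -0.2689, 0.2522]
eef_rot: [-3.142, -0.0, 1.463]
ft_force: [0.2, 0.3, -3.6]
gripper_width: 0.0038
grip_force: 108.0
```

Emit:
{"method": "apply_moves", "body": {"motion": [[[0, 0, 0.1], [0, 0, 0]], [[0, 0, 0.1], [0, 0, 0]], [[0, 0, 0], [0, 0, 0]], [[0, 0, 0], [0, 0, 0]], [[0, 0, 0], [0, 0, 0]], [[0, 0, 0], [0, 0, 0]], [[0, 0, 0], [0, 0, 0]], [[0, 0, 0], [0, 0, 0]]]}}

```text
t: 30.03
eef_pos: [0.5684, -0.269, 0.2504]
eef_rot: [3.141, -0.0, 1.463]
ft_force: [-0.7, -0.2, -3.8]
gripper_width: 0.0042
grip_force: 108.0
```

```bash
python3 -c "
from h import *
st()"
```

```text
t 30.03 stand xy -0.0714 0.0215 z 0.2504 psi 1.463 w 0.0042 F [-0.7 -0.2 -3.8] [0.13 0.   0.05]
```

Emit:
{"method": "apply_moves", "body": {"motion": [[[0, 0, 0.1], [0, 0, 0]], [[0, 0, 0.1], [0, 0, 0]], [[0, 0, 0], [0, 0, 0]], [[0, 0, 0], [0, 0, 0]], [[0, 0, 0], [0, 0, 0]], [[0, 0, 0], [0, 0, 0]], [[0, 0, 0], [0, 0, 0]], [[0, 0, 0], [0, 0, 0]]]}}

```text
t: 30.7
eef_pos: [0.5684, -0.269, 0.2484]
eef_rot: [3.141, -0.0, 1.463]
ft_force: [0.2, 0.0, -5.6]
gripper_width: 0.0039
grip_force: 108.0
```

Emit:
{"method": "apply_moves", "body": {"motion": [[[0, 0, 0.1], [0, 0, 0]], [[0, 0, 0.1], [0, 0, 0]], [[0, 0, 0], [0, 0, 0]], [[0, 0, 0], [0, 0, 0]], [[0, 0, 0], [0, 0, 0]], [[0, 0, 0], [0, 0, 0]], [[0, 0, 0], [0, 0, 0]], [[0, 0, 0], [0, 0, 0]]]}}

```text
t: 31.37
eef_pos: [0.5684, -0.269, 0.2464]
eef_rot: [3.141, -0.0, 1.463]
ft_force: [-0.6, 0.4, -3.1]
gripper_width: 0.0041
grip_force: 108.1
```

```bash
python3 -c "
from h import *
st()"
```

```text
t 31.37 stand xy -0.0713 0.0214 z 0.2464 psi 1.463 w 0.0041 F [-0.6  0.4 -3.1] [ 0.12 -0.05  0.06]
```

Emit:
{"method": "apply_moves", "body": {"motion": [[[0, 0, 0.1], [0, 0, 0]], [[0, 0, 0], [0, 0, 0]], [[0, 0, 0], [0, 0, 0]], [[0, 0, 0], [0, 0, 0]], [[0, 0, 0], [0, 0, 0]], [[0, 0, 0], [0, 0, 0]], [[0, 0, 0], [0, 0, 0]], [[0, 0, 0], [0, 0, 0]]]}}

```text
t: 32.03
eef_pos: [0.5685, -0.269, 0.2457]
eef_rot: [3.141, 0.0, 1.463]
ft_force: [-1.7, 0.6, 4.5]
gripper_width: 0.0041
grip_force: 109.1
```

Emit:
{"method": "apply_moves", "body": {"motion": [[[0, 0, 0.1], [0, 0, 0]], [[0, 0, 0], [0, 0, 0]], [[0, 0, 0], [0, 0, 0]], [[0, 0, 0], [0, 0, 0]], [[0, 0, 0], [0, 0, 0]], [[0, 0, 0], [0, 0, 0]], [[0, 0, 0], [0, 0, 0]], [[0, 0, 0], [0, 0, 0]]]}}

```text
t: 32.7
eef_pos: [0.5687, -0.2691, 0.2455]
eef_rot: [3.14, -0.0, 1.463]
ft_force: [-1.4, 2.0, 6.1]
gripper_width: 0.0043
grip_force: 109.6
```

```bash
python3 -c "
from h import *
st()"
```

```text
t 32.70 stand xy -0.0710 0.0214 z 0.2455 psi 1.463 w 0.0043 F [-1.4  2.   6.1] [ 0.27  0.41 -0.03]
```

Emit:
{"method": "apply_moves", "body": {"motion": [[[0, 0, -0.1], [0, 0, 0]], [[0, 0, 0], [0, 0, 0]], [[0, 0, 0], [0, 0, 0]], [[0, 0, 0], [0, 0, 0]], [[0, 0, 0], [0, 0, 0]], [[0, 0, 0], [0, 0, 0]], [[0, 0, 0], [0, 0, 0]], [[0, 0, 0], [0, 0, 0]]], "newtons": 20}}

```text
t: 33.37
eef_pos: [0.5687, -0.269, 0.2456]
eef_rot: [3.141, 0.0, 1.463]
ft_force: [-0.7, 1.0, 4.4]
gripper_width: 0.0043
grip_force: 109.3
```

Emit:
{"method": "apply_moves", "body": {"motion": [[[0, 0, 0], [0, 0, 0]], [[0, 0, 0], [0, 0, 0]], [[0, 0, 0], [0, 0, 0]], [[0, 0, 0], [0, 0, 0]], [[0, 0, 0], [0, 0, 0]], [[0, 0, 0], [0, 0, 0]], [[0, 0, 0], [0, 0, 0]], [[0, 0, 0], [0, 0, 0]]], "jaw": 0.4}}

```text
t: 34.03
eef_pos: [0.5683, -0.269, 0.2453]
eef_rot: [3.142, -0.0, 1.463]
ft_force: [0.6, -0.1, -0.1]
gripper_width: 0.0253
grip_force: 0.0
```

```bash
python3 -c "
from h import *
st()"
```

```text
t 34.03 stand xy -0.0714 0.0215 z 0.2453 psi 1.463 w 0.0253 F [ 0.6 -0.1 -0.1] [ 0.03 -0.04  0.01]
```

Released with zero force; lifting clear slowly, then letting it settle.

Emit:
{"method": "apply_moves", "body": {"motion": [[[0, 0, 0], [0, 0, 0]], [[0, 0, 0], [0, 0, 0]], [[0, 0, 0], [0, 0, 0]], [[0, 0, -0.5], [0, 0, 0]], [[0, 0, -0.8], [0, 0, 0]], [[0, 0, -1], [0, 0, 0]], [[0, 0, -1], [0, 0, 0]], [[0, 0, -1], [0, 0, 0]]], "jaw": 0.1}}

```text
t: 34.7
eef_pos: [0.5686, -0.2692, 0.29]
eef_rot: [3.14, 0.0, 1.463]
ft_force: [0.1, -0.2, -0.3]
gripper_width: 0.0382
grip_force: 0.0
```

Emit:
{"method": "apply_moves", "body": {"motion": [[[0, 0, -1.5], [0, 0, 0]], [[0, 0, -1.5], [0, 0, 0]], [[0, 0, -1.5], [0, 0, 0]], [[1, 0, -1.5], [0, 0, 0]], [[2, 0, 0], [0, 0, 0]], [[3, 0, 0], [0, 0, 0]], [[3, 0, 0], [0, 0, 0]], [[3, 0, 0], [0, 0, 0]]]}}

```text
t: 35.37
eef_pos: [0.5813, -0.1489, 0.3497]
eef_rot: [3.14, -0.0, 1.462]
ft_force: [1.1, -0.1, -0.3]
gripper_width: 0.0382
grip_force: 0.0
```

Emit:
{"method": "apply_moves", "body": {"motion": [[[3, 0, 0], [0, 0, 0]], [[3, 0, 0], [0, 0, 0]], [[3, 0, 0], [0, 0, 0]], [[2, 0, 0], [0, 0, 0]], [[0, 0, 0], [0, 0, 0]], [[0, 0, 0], [0, 0, 0]], [[0, 0, 0], [0, 0, 0]], [[0, 0, 0], [0, 0, 0]]]}}

```text
t: 36.03
eef_pos: [0.593, -0.0423, 0.349]
eef_rot: [3.141, 0.0, 1.46]
ft_force: [-0.6, -0.8, -0.1]
gripper_width: 0.0384
grip_force: 0.0
```

```bash
python3 - <<'E'
from h import *
st()
def m(i):
    im=arm.snapshot("scene"); cv2.imwrite(f"pics/scene{i}.png",im); hsv=cv2.cvtColor(im,cv2.COLOR_BGR2HSV)
    c=big(((hsv[...,1]<60)&(hsv[...,2]>115)).astype(np.uint8)*255,(100,200,190,300)); x,y,w,h=cv2.boundingRect(c)
    return im,(x,y,w,h)
a,r1=m(7)
for _ in range(12): b,r2=m(8)
u=proj("scene",[.5674,-.2905,.195]); print("lid predicted",u,"seen",r1,r2)
d=cv2.absdiff(a,b).max(2)[190:320,90:220]; print("moved px",(d>25).sum(), "t",arm.get_obs()["t"])
s=cv2.imread("pics/scene0.png"); d=(cv2.absdiff(s,b).max(2)>50)
for nm,X in(("bottle",[.763,.056,.08]),("bowl",[.767,-.129,.025]),("cup",[.434,.436,.04]),("cradle",[.508,.137,.1])):
    p=proj("scene",X)[0].astype(int); print(nm,d[p[1]-15:p[1]+15,p[0]-15:p[0]+15].sum())
E
```

```text
t 36.03 stand xy -0.0713 0.2494 z 0.3490 psi 1.460 w 0.0384 F [-0.6 -0.8 -0.1] [-0.04 -0.01 -0.06]
lid predicted [[163.4860224 253.4703102]] seen (148, 248, 26, 22) (148, 248, 26, 22)
moved px 27 t 36.6833
bottle 0
bowl 0
cup 0
cradle 161
```

Emit:
{"method": "apply_moves", "body": {"motion": [[[0, 0, 0], [0, 0, 0]], [[0, 0, 0], [0, 0, 0]], [[0, 0, 0], [0, 0, 0]], [[0, 0, 0], [0, 0, 0]], [[0, 0, 0], [0, 0, 0]], [[0, 0, 0], [0, 0, 0]], [[0, 0, 0], [0, 0, 0]], [[0, 0, 0], [0, 0, 0]]]}}

```text
t: 37.35
eef_pos: [0.5931, -0.0403, 0.3483]
eef_rot: [3.142, -0.0, 1.463]
ft_force: [0.1, 0.3, -0.2]
gripper_width: 0.0383
grip_force: 0.0
```

Emit:
{"method": "apply_moves", "body": {"motion": [[[0, 0, 0], [0, 0, 0]], [[0, 0, 0], [0, 0, 0]], [[0, 0, 0], [0, 0, 0]], [[0, 0, 0], [0, 0, 0]], [[0, 0, 0], [0, 0, 0]], [[0, 0, 0], [0, 0, 0]], [[0, 0, 0], [0, 0, 0]], [[0, 0, 0], [0, 0, 0]]]}}

```text
t: 38.02
eef_pos: [0.5931, -0.0403, 0.3484]
eef_rot: [3.141, -0.0, 1.463]
ft_force: [-0.2, 0.3, 0.2]
gripper_width: 0.0384
grip_force: 0.0
```

Emit:
{"method": "apply_moves", "body": {"motion": [[[0, 0, 0], [0, 0, 0]], [[0, 0, 0], [0, 0, 0]], [[0, 0, 0], [0, 0, 0]], [[0, 0, 0], [0, 0, 0]], [[0, 0, 0], [0, 0, 0]], [[0, 0, 0], [0, 0, 0]], [[0, 0, 0], [0, 0, 0]], [[0, 0, 0], [0, 0, 0]]]}}

```text
t: 38.68
eef_pos: [0.5931, -0.0403, 0.3483]
eef_rot: [3.142, -0.0, 1.463]
ft_force: [0.3, -0.2, 0.2]
gripper_width: 0.0384
grip_force: 0.0
```

```bash
python3 - <<'E'
from h import *
a=arm.snapshot("scene"); D=[]
for _ in range(10):
    b=arm.snapshot("scene"); D.append(int((cv2.absdiff(a,b).max(2)[190:330,90:220]>25).sum()))
print("moved px",D)
cv2.imwrite("pics/scene9.png",b); s=cv2.imread("pics/scene0.png")
t=arm.snapshot("top"); ts=cv2.imread("pics/top0.png")
# cradle angle check against the picture after turning back, and can outline by background difference
d=(cv2.absdiff(s,b).max(2)>40).astype(np.uint8)*255
c=big(d,(110,215,200,330)); print("can blob",cv2.boundingRect(c))
hs=cv2.cvtColor(t,cv2.COLOR_BGR2HSV); c=big(((hs[...,1]<40)&(hs[...,2]>130)).astype(np.uint8)*255,(320,150,380,215)); (e,_,_)=cv2.fitEllipse(cv2.convexHull(c)); print("top lid px",e,"world at z .195",ray("top",e,.195),"bbox",cv2.boundingRect(c))
R=big(((hs[...,1]<40)&(hs[...,2]>130)).astype(np.uint8)*255,(185,180,250,235)); h0=cv2.cvtColor(ts,cv2.COLOR_BGR2HSV); R0=big(((h0[...,1]<40)&(h0[...,2]>130)).astype(np.uint8)*255,(185,180,250,235)); print("cradle box",cv2.boundingRect(R0),cv2.boundingRect(R))
a=np.linspace(0,2*np.pi,60); C=np.array([.5674,-.2905])
for z,r in((.195,.042),(.107,.040)):
    X=np.c_[C[0]+r*np.cos(a),C[1]+r*np.sin(a),z+0*a]; 
    for n in("scene","top"): q=proj(n,X); print(n,z,q.min(0).round(),q.max(0).round())
E
```

```text
moved px [0, 0, 0, 0, 0, 0, 0, 0, 0, 0]
can blob (147, 242, 32, 51)
top lid px (343.1373291015625, 184.3721466064453) world at z .195 [[ 0.56631049 -0.27878641  0.195     ]] bbox (334, 172, 16, 26)
cradle box (197, 189, 34, 34) (197, 189, 34, 34)
scene 0.195 [147. 239.] [180. 269.]
top 0.195 [334. 171.] [360. 197.]
scene 0.107 [154. 255.] [184. 282.]
top 0.107 [329. 174.] [353. 198.]
```

```bash
python3 -c "
from plant import arm
print(arm.hand_in())"
```

```text
the job is handed in; nothing more can be done
None
```

The job is handed in, but no score came back: the can was held upside down for about two seconds, turned back upright and hung on the larger stand's hook, where the last pictures showed it still. The cradle is upright, and the cup, bowl and bottle show no movement in the pictures.

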